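Present the red-rind half cheese and hold up its glass cover

ROBOT

A 6-joint arm with a two-finger parallel gripper is mounted at the origin on the work surface. World frame = base frame: x ahead of the robot, y to its left, z up, the work surface at z = 0. Lengths are in m, angles in degrees, forces in N, time in s.
With the tool pointing down it reaches from about 0.35 to 0.875 m from the base axis. Payload 4.2 kg.
Tool frame: the origin (TCP) lies midway between the tips of the shut fingers; the grasp point (between the pads) lies 19 mm behind it (r.grasp_offset is the distance from the TCP to the grasp point, in m); z points along the fingers, y is the direction in which the jaws open and shut (so a half turn about z gives the same grasp; the last joint's range is limited). The gripper opens to 85 mm and grips with 20 to 120 N. Pads are 22 mm wide; open, the fingers measure 114 mm over their backs; the gripper's body (76 mm by 85 mm) begins 54 mm behind the grasp point. The pads swing forward as they close: fully open they stand 13 mm farther back than shut.
Start: joints at [78.071, 22.042, 0.453, 0, -68.411, -14.817], TCP at [0.281, 0.558, 0.231] pointing down, gripper open.
Joint ranges: [-179.83, 179.83], [-69.29, 118.12], [-61.27, 80.66], [-181.25, 117.63], [-171.15, -9.14], [-177.46, 177.46]. Speed limits (degrees/s): [159.86, 159.86, 180, 180, 180, 180].

INTERFACE

Orientations are given as [roll, pitch, yaw] about the fixed x, y, z axes, in that order (R = Rz(yaw) Ry(pitch) Rx(roll)).
In Python, from cell import r, cams, ticket gives the robot as it stands.
- The arm moves only by the tool move_arm, never from a script. Its arguments are lists of equal length, an entry for each row: "fingers": the finger opening in m, from 0 to 0.0854; "dp": the shift along the tool's x, y, z in m, a list of three; "rotation": the turn, a rotation vector about the tool's x, y, z in degrees, a list of three. A call has 1 to 5 rows; each row shifts and turns the commanded pose from where the row before left it, along the tool's axes as they then stand; what a row does not reach is not made up. A row lasts 1/8 s, in which the tool goes at most 62.5 mm and 10.7 degrees, less where a joint would pass 70% of its speed; a pose out of reach is approached as far as the arm can. A call is refused whole if a number of a shift passes 0.0625 or a number of a turn 10.7, either way. A call with a gripper value outside its range is refused whole. The fingers move at their own pace and stop on an object; "grip_force" is the grip in N (left out, the last holds). Time passes only in rows, so rows that do not move let the fingers close. It gives the time, the measured TCP pose, the force and the opening at its end, in the units of the state.
- r.get_state(): the state, without advancing time (a new reading comes with each control period).
- cams.read_camera(name): name is "scene" or "top"; returns a dict with "frame" (420x560x3 uint8, red, green, blue), "z_map" (420x560 float32, m along the optical axis (not along the pixel's ray), 0 where there is no reading), "fx", "fy", "cx", "cy" (pixels), "origin" and "rotation" of the camera in the world. Camera axes: x right, y down, z forward; pixel columns grow to the right and rows downward; lengths in m; the calibration is good to about 2 mm. A picture is of the moment at which its call begins.
- ticket.hand_in(): hands the job in, once; it reports no verdict.
The state is a dict: "time": time; "joints": joint angles; "dq": joint speeds; "tau": joint torques, N m; "tool_pos": TCP position; "tool_rot": TCP orientation; "force": force on the tool from outside, world axes, zero at the start; "torque": the same for the moment, N m; "finger_gap": finger opening in m.
Only numpy, scipy, OpenCV 4.12 (cv2) and the standard library are available. Lean on these libraries where they do the work, as an engineer would, in place of code of your own. Each camera call takes 0.05 s, during which the arm holds its last target.

TASK

With the glass cover still on, turn the turntable of the red-rind half cheese until the cheese's flat cut face looks straight across the counter to the customers, directly away from the robot. Then lift that cover by its knob and finish holding it in the air over its turntable, level and still, its rim at least 5 cm above the top of the cheese. Do not let the glass touch the cheese, leave the other covered cheese and everything else on the counter where they are, and do not put the cover down: the program ends while the robot holds it.

Things in the scene. Friction and masses are not known exactly. Their poses are not given: they have to be found in the camera images.
- stand_red: Fixed dark round foot, 124 mm across, of the turntable under the half cheese with a red wax rind and a yellow cut face. Origin: centre of its underside, on the counter and on the vertical turning axis. Its axes stay along the world's: its x points straight across the counter, away from the robot, to the customers.
- plate_red (a joint): Turn of that turntable's light wooden plate (rad, 0 at every start, whichever way the cheese faces; grows anticlockwise seen from above, endless). Plate 216 mm across, rim's top 36 mm above the counter, middle 156 mm across raised to 39 mm. Slight friction, stays where left. Cover and cheese ride on it by friction: turning the cover slowly by its knob turns plate and cheese along.
- cheese_red: Half a wheel of cheese with a red wax rind and a yellow cut face, lying loose under the cover: radius 65 mm, 58 mm tall, 0.43 kg. Origin: underside, on the turntable's axis at the start, 39 mm above the counter. Its x axis is level and points squarely out of the flat cut face (at x = +30 mm; round side to -35 mm). Faces any way at the start, at least 0.6 rad off the customers.
- cover_red: Clear glass bell over the half cheese with a red wax rind and a yellow cut face, loose, 0.45 to 0.8 kg. Origin: centre of its open rim (176 mm across, wall 4 mm), which rests on the plate 36 mm above the counter around the raised middle; z up. Straight for 55 mm, then rounds in to the crown at 108 mm. 10 mm of room all round the cheese.
- cover_red_knob (a point): Middle of that cover's dark wooden knob, on the cover's axis, 137 mm above its rim, 173 mm above the counter at the start. Knob round, 34 mm in diameter, 40 mm tall (straight part 122 to 149 mm above the rim), on a 20 mm brass neck 8 mm tall on the crown. Nothing stands within 60 mm of it at its height.
- stand_grey: Fixed dark round foot, 124 mm across, of the turntable under the half cheese with a pale grey rind and a cream, blue-veined cut face. Origin: centre of its underside, on the counter and on the vertical turning axis. Its axes stay along the world's: its x points straight across the counter, away from the robot, to the customers.
- plate_grey (a joint): Turn of that turntable's light wooden plate (rad, 0 at every start, whichever way the cheese faces; grows anticlockwise seen from above, endless). Plate 216 mm across, rim's top 36 mm above the counter, middle 156 mm across raised to 39 mm. Slight friction, stays where left. Cover and cheese ride on it by friction: turning the cover slowly by its knob turns plate and cheese along.
- cheese_grey: Half a wheel of cheese with a pale grey rind and a cream, blue-veined cut face, lying loose under the cover: radius 65 mm, 58 mm tall, 0.43 kg. Origin: underside, on the turntable's axis at the start, 39 mm above the counter. Its x axis is level and points squarely out of the flat cut face (at x = +30 mm; round side to -35 mm). Faces any way at the start.
- cover_grey: Clear glass bell over the half cheese with a pale grey rind and a cream, blue-veined cut face, loose, 0.45 to 0.8 kg. Origin: centre of its open rim (176 mm across, wall 4 mm), which rests on the plate 36 mm above the counter around the raised middle; z up. Straight for 55 mm, then rounds in to the crown at 108 mm. 10 mm of room all round the cheese.
- cover_grey_knob (a point): Middle of that cover's dark wooden knob, on the cover's axis, 137 mm above its rim, 173 mm above the counter at the start. Knob round, 34 mm in diameter, 40 mm tall (straight part 122 to 149 mm above the rim), on a 20 mm brass neck 8 mm tall on the crown. Nothing stands within 60 mm of it at its height.
- cut_red (a point): Middle of the flat cut face of the half cheese with the red rind: 30 mm out from the cheese's origin along its x, 29 mm up.
- knife: Cheese knife lying flat: dark handle 115 x 24 x 18 mm and steel blade 112 mm; origin: under the joint of handle and blade. A bystander.
- chutney: Brown jar with a brass lid, 66 mm across, 85 mm tall; origin: centre of its underside. A bystander.
- honey: Amber jar with a white lid, 62 mm across, 75 mm tall; origin: centre of its underside. A bystander.
- wrapped_wedge: Wedge of cheese wrapped in white paper with a green band, 116 x 80 x 45 mm; origin: on its underside. A bystander.
- tubs: Two nested white tubs, 107 mm across, 97 mm tall; origin: centre of the underside. A bystander.
- crackers: Cardboard cracker box, 55 x 150 x 50 mm, lying; origin: centre of its underside. A bystander.

How it is judged:
By the outcome, as a careful person would: the job done as asked, in the order asked, and still so for the second after the job is handed in, while the arm keeps its last pose, push and grip.
It also fails if it takes over 61 s, if anything falls off the work surface, if the arm or the gripper's body presses on something with over 40 N, if the wrist force passes 120 N, or if a joint passes its speed limit or range.

## Working session

There is one attempt and no reset: what is moved stays moved. The work goes in short steps, Python scripts to look and compute and a tool call to move; the robot and the scene stay as the last step left them, time stands still between calls to the robot, and variables do not carry over. Pictures are saved under pics/ and viewed, and the job is handed in when it is done.

Besides the shell and the picture viewer there is one more tool, called after ">>>" as name(argument=value, ...), one argument or row to a line, values as JSON. move_arm: Moves the arm, as the interface text tells. Its arguments: {"type":"object","properties":{"fingers":{"type":"array"},"dp":{"type":"array"},"rotation":{"type":"array"},"grip_force":{"type":"number"}},"required":["fingers","dp","rotation"]}

```bash
mkdir -p pics; ls
python3 - <<'E'
from cell import r,cams
import cv2,numpy as np
s=r.get_state(); print(s)
for n in("scene","top"):
    c=cams.read_camera(n); cv2.imwrite(f"pics/{n}0.png",c["frame"][:,:,::-1]); np.savez(f"{n}0.npz",**c)
    print(n,c["fx"],c["fy"],c["cx"],c["cy"],c["origin"],c["rotation"])
E
```

```text
pics
{'time': 0.0, 'joints': array([ 7.80730627e+01,  2.20911808e+01,  3.79031416e-01, -2.67989732e-02,
       -6.84114489e+01, -1.48159020e+01]), 'dq': array([-9.07269647e-05,  4.90967347e-02,  1.18077344e-02,  6.44537893e-02,
       -3.77766192e-03, -1.44821334e-02]), 'tau': array([-2.76241499e-04, -3.92288446e+01,  1.88400757e+01,  4.18612942e+00,
       -4.62785349e-03,  3.91010147e-06]), 'tool_pos': array([0.28097714, 0.55762383, 0.23021773]), 'tool_rot': array([ 1.79874142e+02, -7.53644007e-03, -2.67527182e+01]), 'force': array([ 0.1245824 , -0.16030514,  0.41800328]), 'torque': array([ 0.05447373, -0.0485032 , -0.00889464]), 'finger_gap': 0.08530352505013764}
scene 437.49619465845944 437.49619465845944 272.6309946285273 206.21287713407088 [1.33499911 0.62413831 1.01415636] [-132.36991496    0.48438985  130.91170596]
top 390.5418368021769 390.5418368021769 277.7845913190162 210.8971720613927 [ 0.4505986  -0.01079157  1.11708623] [-171.62910796   -0.18492347  -89.96342919]
```

View pics/scene0.png

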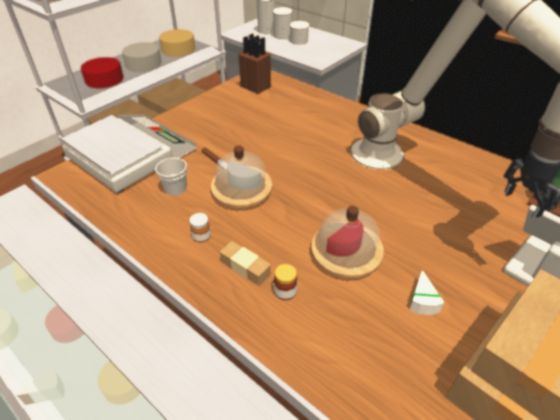

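View pics/top0.png

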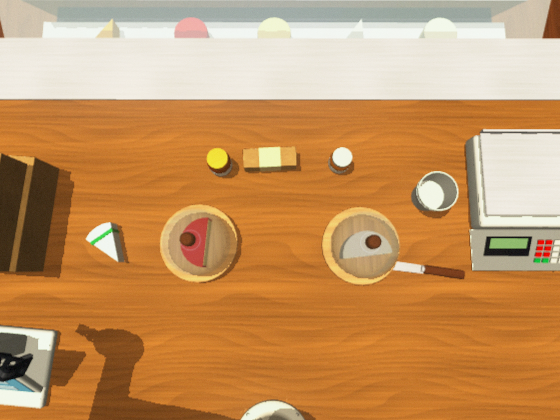

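The red turntable is at about (199,243) in the top view, with its knob at (187,240) and the cut face on the right (towards -y). I'll enlarge the view and measure.

```bash
cat > h.py <<'E'
import numpy as np,cv2
from scipy.spatial.transform import Rotation as R
def load(n): return dict(np.load(n+".npz"))
def Rc(c): return R.from_euler('xyz',c["rotation"],degrees=True).as_matrix()
def ray(c,u,v,z):
    d=Rc(c)@np.array([(u-c["cx"])/c["fx"],(v-c["cy"])/c["fy"],1]); o=c["origin"]
    return o+d*(z-o[2])/d[2]
def cloud(c):
    z=c["z_map"];v,u=np.indices(z.shape)
    P=np.stack([(u-c["cx"])/c["fx"]*z,(v-c["cy"])/c["fy"]*z,z],-1)
    return P@Rc(c).T+c["origin"]
def proj(c,p):
    q=(np.atleast_2d(p)-c["origin"])@Rc(c); return np.stack([q[:,0]/q[:,2]*c["fx"]+c["cx"],q[:,1]/q[:,2]*c["fy"]+c["cy"]],-1)
E
python3 - <<'E'
from h import *
c=load("top0");im=c["frame"][:,:,::-1]
cv2.imwrite("pics/t0c.png",cv2.resize(im[195:295,150:250],None,fx=6,fy=6,interpolation=cv2.INTER_CUBIC))
s=load("scene0");im=s["frame"][:,:,::-1]
cv2.imwrite("pics/s0c.png",cv2.resize(im[195:285,300:395],None,fx=6,fy=6,interpolation=cv2.INTER_CUBIC))
P=cloud(c); print(P[300,300],P[243,187:212:4],P[240,187])
print(ray(c,187,240,.19), ray(c,199,243,.036))
print(ray(s,352,213,.19))
E
```

```text
[ 0.36320954 -0.07650573  0.00171126] [[0.50975015 0.20074536 0.19251698]
 [0.51041649 0.19355092 0.1822279 ]
 [0.51279687 0.19172598 0.14515761]
 [0.51307255 0.18262503 0.14098141]
 [0.51299445 0.17239921 0.14233311]
 [0.51312092 0.16276826 0.14048925]
 [0.51339902 0.15349558 0.13627767]] [0.517095   0.20181706 0.18890415]
[0.51701649 0.20156605 0.19      ] [0.51979171 0.20342725 0.036     ]
[0.53657176 0.21105591 0.19      ]
```

View pics/t0c.png

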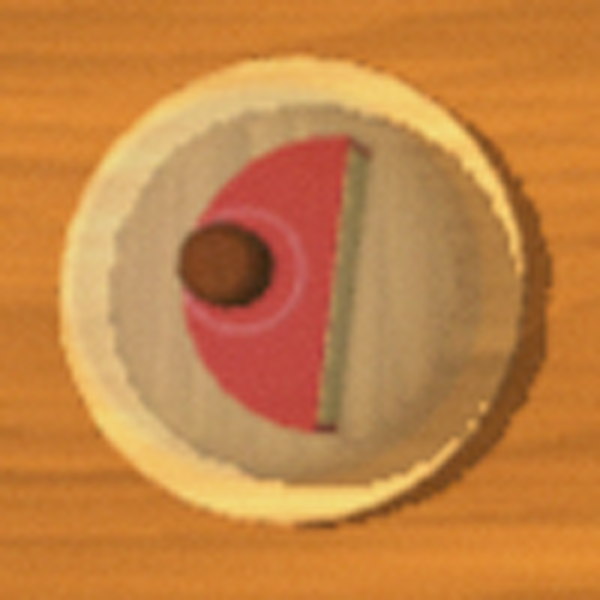

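View pics/s0c.png

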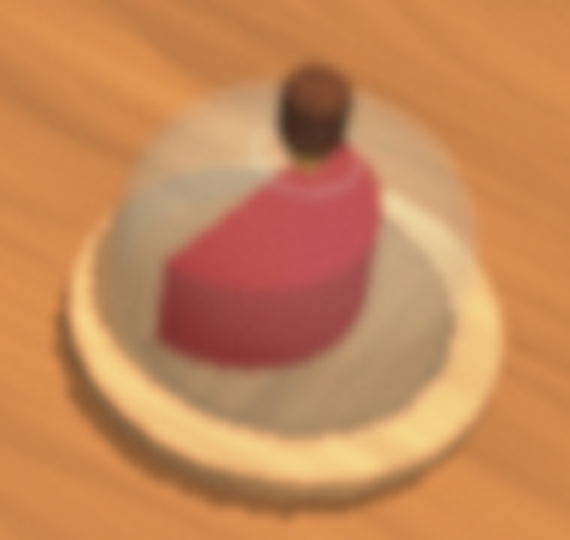

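The crop shows the plate centred at about (293,290) and the knob at (226,264). The top edge of the cut face runs from (348,135) to (318,430).

Run:
```python
from h import *
c=load("top0")
px=lambda x,y:(150+(x+.5)/6-.5,195+(y+.5)/6-.5)
print("plate",ray(c,*px(293,290),.036))
for z,a in((.036,(62,290)),(.036,(524,290)),(.036,(293,57)),(.036,(293,525))): print(ray(c,*px(*a),z))
print("knob",ray(c,*px(224,263),.192),ray(c,*px(226,264),.185))
A=ray(c,*px(348,135),.097);B=ray(c,*px(318,430),.097);print(A,B,np.linalg.norm(A-B),(A+B)/2)
d=A-B; n=np.array([d[1],-d[0]]); print("cut normal deg",np.degrees(np.arctan2(n[1],n[0])))
A=ray(c,*px(368,150),.097);B=ray(c,*px(336,430),.039)
# refined: red mask edge on top, and depth of cloud
P=cloud(c);f=c["frame"].astype(int)
m=(f[...,0]>150)&(f[...,1]<100)&(f[...,2]<110)
m[:195]=0;m[295:]=0;m[:,:170]=0;m[:,250:]=0
pts=[]
for v in range(220,264):
    us=np.where(m[v])[0]
    if len(us): pts.append(ray(c,us.max()+.5,v,.097)[:2])
pts=np.array(pts);vx,vy,x0,y0=cv2.fitLine(pts.astype(np.float32),cv2.DIST_HUBER,0,.001,.001).ravel()
if vx<0:vx,vy=-vx,-vy
print(len(pts),"normal",np.degrees(np.arctan2(-vx,vy)),x0,y0)
s=load("scene0")
k=lambda x,y:(300+(x+.5)/6-.5,195+(y+.5)/6-.5)
print("scene knob",ray(s,*k(317,85),.192))
from cell import r
q=r.get_state();print(q["tool_pos"],q["tool_rot"])
```

```text
plate [0.52002028 0.20504476 0.036     ]
[0.51993037 0.31131084 0.036     ]
[0.52011024 0.09871116 0.036     ]
[0.62874084 0.20832871 0.036     ]
[0.41350287 0.20182735 0.036     ]
knob [0.52062137 0.20143426 0.192     ] [0.52075416 0.20223179 0.185     ]
[0.58403943 0.17080268 0.097     ] [0.45588393 0.1802849  0.097     ] 0.12850581206213224 [0.51996168 0.17554379 0.097     ]
cut normal deg -94.23160287581938
44 normal -139.32587 0.518146 0.1597707
scene knob [0.52332232 0.20345244 0.192     ]
[0.28101699 0.55766039 0.23031707] [ 1.79884749e+02 -8.04699559e-03 -2.67551992e+01]
```

Everything agrees. The axis is at about (0.5205, 0.204), the chord is 128 mm against 130 mm expected, and the cut face points to about -94°, so it needs a +94° turn. In the tool frame, the approach is +0.373 along x and +0.208 along y.

>>> move_arm(
  fingers=[0.0854, 0.0854, 0.0854, 0.0854, 0.0854],
  dp=[
    [0.02, 0.01, -0.03],
    [0.0466, 0.026, -0.01],
    [0.0466, 0.026, 0],
    [0.0466, 0.026, 0],
    [0.0466, 0.026, 0],
  ],
  rotation=[
    [0, 0, 0],
    [0, 0, 0],
    [0, 0, 0],
    [0, 0, 0],
    [0, 0, 0],
  ],
  grip_force=50,
)

```text
time: 0.72
tool_pos: [0.4148, 0.3618, 0.271]
tool_rot: [180.0, 0.0, -26.7]
force: [1.0, 0.4, -0.3]
finger_gap: 0.0853
```

>>> move_arm(
  fingers=[0.0854, 0.0854, 0.0854, 0.0854, 0.0854],
  dp=[
    [0.0466, 0.026, 0],
    [0.0466, 0.026, 0],
    [0.0466, 0.026, 0],
    [0.026, 0.016, 0],
    [0, 0, 0],
  ],
  rotation=[
    [0, 0, 0],
    [0, 0, 0],
    [0, 0, 0],
    [0, 0, 0],
    [0, 0, 0],
  ],
)

```text
time: 1.35
tool_pos: [0.5205, 0.2031, 0.2706]
tool_rot: [179.9, 0.0, -27.0]
force: [0.0, 0.5, -0.5]
finger_gap: 0.0856
```

```bash
cat > shot.py <<'E'
import sys
from h import *
from cell import r,cams
k=sys.argv[1]; out=[]
for n,(a,b,c0,d) in (("top",(190,300,145,255)),("scene",(180,290,292,402))):
    c=cams.read_camera(n); np.savez(n+k,**c)
    out.append(cv2.resize(c["frame"][a:b,c0:d,::-1],(400,400),interpolation=cv2.INTER_CUBIC))
cv2.imwrite(f"pics/both{k}.png",np.hstack(out))
s=r.get_state();print(s["time"],s["tool_pos"],s["tool_rot"],s["joints"],s["force"],s["torque"],s["finger_gap"])
E
python3 shot.py 1
```

```text
1.45 [0.51977701 0.20481525 0.27088381] [ 1.79970759e+02  3.66878132e-02 -2.67842726e+01] [ 3.81157359e+01  1.41039271e+01 -5.25632162e+00 -2.20614928e-02
 -7.06817953e+01  2.51073067e+01] [-0.88421325  0.39534957  0.34777637] [ 0.05095019  0.01002373 -0.02255429] 0.08531892766948682
```

View pics/both1.png

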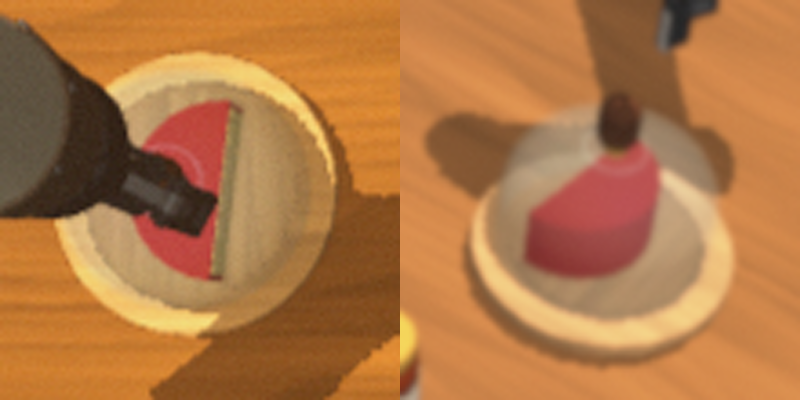

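The gripper sits over the knob and the scene is undisturbed. The jaws leave about 25 mm of margin on each side, so I'll descend 0.115 m.

>>> move_arm(
  fingers=[0.0854, 0.0854, 0.0854, 0.0854, 0.0854],
  dp=[
    [0, 0, 0.03],
    [0, 0, 0.03],
    [0, 0, 0.03],
    [0, 0, 0.025],
    [0, 0, 0],
  ],
  rotation=[
    [0, 0, 0],
    [0, 0, 0],
    [0, 0, 0],
    [0, 0, 0],
    [0, 0, 0],
  ],
)

```text
time: 2.08
tool_pos: [0.5183, 0.2052, 0.1544]
tool_rot: [179.8, 0.1, -26.7]
force: [0.6, -0.2, 0.3]
finger_gap: 0.0857
```

```bash
python3 shot.py 2
```

```text
2.175 [0.52021129 0.2058982  0.15712077] [-1.79959894e+02 -5.23778983e-02 -2.66429483e+01] [ 3.82065442e+01  1.94307526e+01 -1.50164749e+01  3.68503076e-02
 -5.54942138e+01  2.51296661e+01] [-0.04505671  0.28284907  0.61988953] [ 0.00376454  0.01375437 -0.00135883] 0.0849754943623223
```

View pics/both2.png

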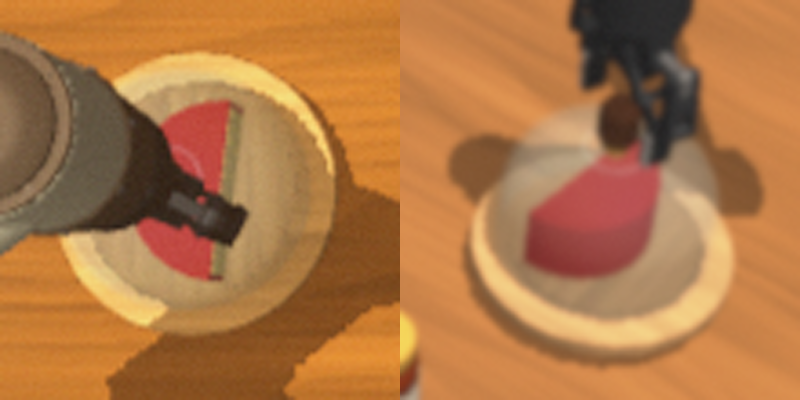

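The knob stands between the two fingers. I'll close now.

>>> move_arm(
  fingers=[0.05, 0.03, 0.03, 0.03, 0.03],
  dp=[
    [0, 0, 0],
    [0, 0, 0],
    [0, 0, 0],
    [0, 0, 0],
    [0, 0, 0],
  ],
  rotation=[
    [0, 0, 0],
    [0, 0, 0],
    [0, 0, 0],
    [0, 0, 0],
    [0, 0, 0],
  ],
  grip_force=40,
)

```text
time: 2.8
tool_pos: [0.5201, 0.2047, 0.157]
tool_rot: [-180.0, -0.0, -26.7]
force: [-2.1, -1.3, 4.4]
finger_gap: 0.0321
```

```bash
python3 shot.py 3
```

```text
2.9 [0.52014048 0.20477739 0.15703861] [-1.79985568e+02 -2.96014449e-02 -2.67377942e+01] [ 3.81116061e+01  1.94085942e+01 -1.50596431e+01  2.50687293e-02
 -5.55061206e+01  2.51364112e+01] [-2.60162802 -1.2760219   4.71638061] [-0.25078332  0.5204025   0.02094525] 0.032191915636331676
```

View pics/both3.png

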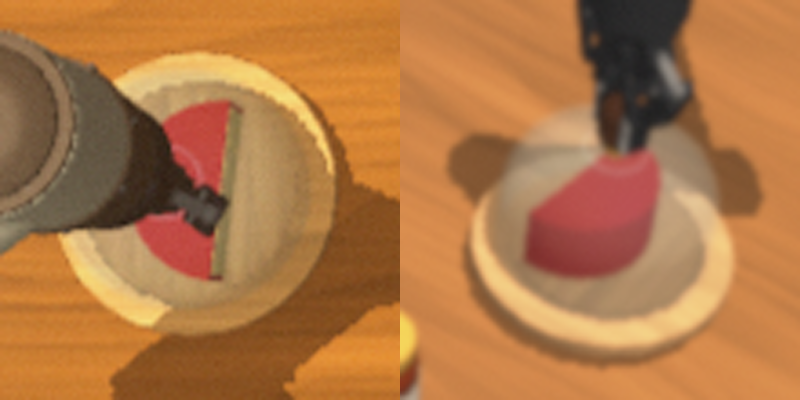

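Run:
```python
from h import *
s=load("scene3");t=load("top3")
t0=load("top0")
for p in ([.52,.2048,.173],[.52,.2048,.192],[.52,.2048,.144],[.52,.2048,.157]): print(p,proj(s,p),(proj(s,p)-[292,180])*400/110)
im=s["frame"][185:235,330:380,::-1];im0=load("scene2")["frame"][185:235,330:380,::-1];im1=load("scene0")["frame"][185:235,330:380,::-1]
cv2.imwrite("pics/k.png",np.hstack([cv2.resize(i,(266,266),interpolation=cv2.INTER_CUBIC) for i in(im1,im0,im)]))
```

```text
[0.52, 0.2048, 0.173] [[352.70399248 213.34058945]] [[220.74179083 121.23850711]]
[0.52, 0.2048, 0.192] [[353.49274333 208.34380661]] [[223.60997575 103.06838767]]
[0.52, 0.2048, 0.144] [[351.53143615 220.7688025 ]] [[216.47794963 148.25019092]]
[0.52, 0.2048, 0.157] [[352.05247332 217.46800152]] [[218.37263024 136.24727825]]
```

View pics/k.png

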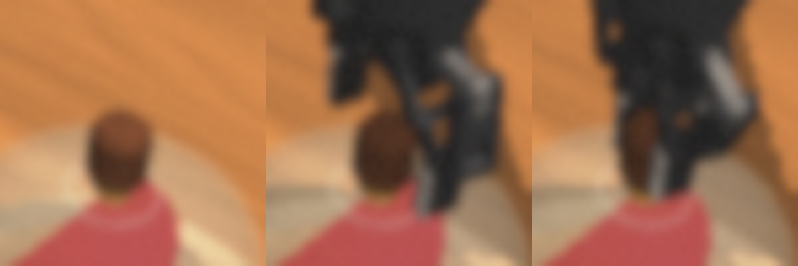

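The projected pad centre (352.7, 213.3) matches the knob's pixel (352.6, 213.2), so the grip is centred. I'll start the slow turn, anticlockwise from above, which is negative about tool z.

>>> move_arm(
  fingers=[0.03, 0.03, 0.03, 0.03, 0.03],
  dp=[
    [0, 0, 0],
    [0, 0, 0],
    [0, 0, 0],
    [0, 0, 0],
    [0, 0, 0],
  ],
  rotation=[
    [0, 0, -1],
    [0, 0, -2],
    [0, 0, -3],
    [0, 0, -2],
    [0, 0, -1],
  ],
)

```text
time: 3.52
tool_pos: [0.5203, 0.2046, 0.157]
tool_rot: [-180.0, -0.0, -17.7]
force: [-1.1, -2.1, 5.3]
finger_gap: 0.0324
```

```bash
cat > ang.py <<'E'
# cut-face direction from red top (z .097) in the top camera, right of / around the gripper: print + picture
import sys
from h import *
E
python3 shot.py 4
```

```text
3.625 [0.52025438 0.20463924 0.15704541] [-1.79998422e+02 -4.37146344e-02 -1.77212142e+01] [ 3.81005800e+01  1.94111371e+01 -1.50613328e+01  4.28060164e-02
 -5.55016744e+01  3.41539698e+01] [-0.76424675 -2.03152243  5.55340608] [-0.40394275  0.43742176  0.05208957] 0.03195110684295186
```

View pics/both4.png

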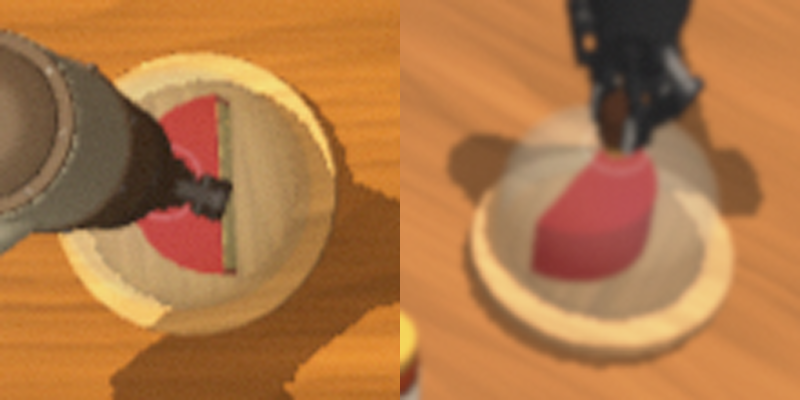

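The cheese turns with the cover: the cut edge now runs from (217,96) to (225,272). I'll continue; about 85° remain.

>>> move_arm(
  fingers=[0.03, 0.03, 0.03, 0.03, 0.03],
  dp=[
    [0, 0, 0],
    [0, 0, 0],
    [0, 0, 0],
    [0, 0, 0],
    [0, 0, 0],
  ],
  rotation=[
    [0, 0, -2],
    [0, 0, -3],
    [0, 0, -4],
    [0, 0, -4],
    [0, 0, -4],
  ],
)

```text
time: 4.25
tool_pos: [0.5205, 0.2045, 0.1571]
tool_rot: [180.0, -0.1, -0.6]
force: [-0.5, -2.0, 4.6]
finger_gap: 0.0323
```

>>> move_arm(
  fingers=[0.03, 0.03, 0.03, 0.03, 0.03],
  dp=[
    [0, 0, 0],
    [0, 0, 0],
    [0, 0, 0],
    [0, 0, 0],
    [0, 0, 0],
  ],
  rotation=[
    [0, 0, -4],
    [0, 0, -4],
    [0, 0, -4],
    [0, 0, -4],
    [0, 0, -4],
  ],
)

```text
time: 4.88
tool_pos: [0.5208, 0.2044, 0.157]
tool_rot: [179.9, -0.1, 19.4]
force: [0.0, -3.4, 4.7]
finger_gap: 0.0324
```

>>> move_arm(
  fingers=[0.03, 0.03, 0.03, 0.03, 0.03],
  dp=[
    [0, 0, 0],
    [0, 0, 0],
    [0, 0, 0],
    [0, 0, 0],
    [0, 0, 0],
  ],
  rotation=[
    [0, 0, -4],
    [0, 0, -4],
    [0, 0, -4],
    [0, 0, -4],
    [0, 0, -4],
  ],
)

```text
time: 5.5
tool_pos: [0.5212, 0.2045, 0.1571]
tool_rot: [179.9, -0.1, 39.4]
force: [2.4, -2.7, 2.9]
finger_gap: 0.0324
```

>>> move_arm(
  fingers=[0.03, 0.03, 0.03, 0.03, 0.03],
  dp=[
    [0, 0, 0],
    [0, 0, 0],
    [0, 0, 0],
    [0, 0, 0],
    [0, 0, 0],
  ],
  rotation=[
    [0, 0, -4],
    [0, 0, -4],
    [0, 0, -3],
    [0, 0, -2],
    [0, 0, -1],
  ],
)

```text
time: 6.12
tool_pos: [0.5212, 0.2048, 0.1571]
tool_rot: [179.9, -0.1, 53.3]
force: [2.9, -2.9, 5.8]
finger_gap: 0.0323
```

```bash
python3 shot.py 5
```

```text
6.225 [0.5211192  0.20486455 0.15714442] [ 1.79893311e+02 -1.00318626e-01  5.32987023e+01] [ 3.80854515e+01  1.94354273e+01 -1.50268015e+01  9.30747485e-02
 -5.54130071e+01  1.05160406e+02] [ 3.47937194 -4.23214828  5.18386609] [-0.96622597 -0.87872233 -0.01931618] 0.03216719651795604
```

View pics/both5.png

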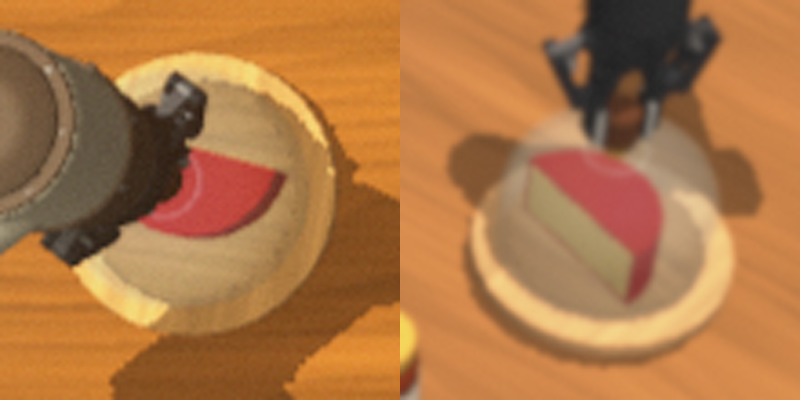

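The cut face is now visible in the scene view. Its top edge runs from about (532,163) to (632,252) in the combined picture. I'll measure it enlarged.

```bash
cat > zoom.py <<'E'
import sys
from h import *
s=load("scene"+sys.argv[1])
cv2.imwrite(f"pics/z{sys.argv[1]}.png",cv2.resize(s["frame"][210:270,315:385,::-1],None,fx=10,fy=10,interpolation=cv2.INTER_CUBIC))
E
python3 zoom.py 5
```

```text
(no output)
```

View pics/z5.png

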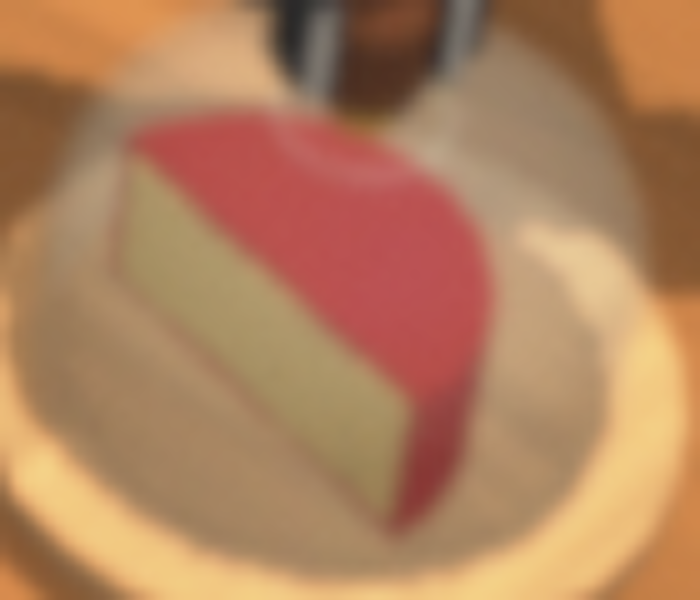

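```bash
cat > cut.py <<'E'
from h import *
def go(k,tl,tr,bl,br):
    s=load("scene"+k); px=lambda a:(315+(a[0]+.5)/10-.5,210+(a[1]+.5)/10-.5)
    for A,B,z in((tl,tr,.097),(bl,br,.039)):
        a=ray(s,*px(A),z);b=ray(s,*px(B),z);d=a-b
        # a is image-left = -y side? normal
        n=np.array([d[1],-d[0]]); n=n if n[0]>0 else -n
        print(z,a.round(4),b.round(4),"len",np.linalg.norm(d).round(4),"mid",((a+b)/2).round(4),"normal",np.degrees(np.arctan2(n[1],n[0])).round(2))
E
python3 -c "
from cut import go
go('5',(133,148),(412,400),(112,272),(393,537))"
```

```text
0.097 [0.5343 0.1371 0.097 ] [0.5655 0.255  0.097 ] len 0.1219 mid [0.5499 0.1961 0.097 ] normal -14.8
0.039 [0.5319 0.133  0.039 ] [0.5652 0.2565 0.039 ] len 0.128 mid [0.5486 0.1948 0.039 ] normal -15.07
```

The cut normal now points to about -15°, which agrees with -94 + 80. I'll turn another 14.5°.

>>> move_arm(
  fingers=[0.03, 0.03, 0.03, 0.03, 0.03],
  dp=[
    [0, 0, 0],
    [0, 0, 0],
    [0, 0, 0],
    [0, 0, 0],
    [0, 0, 0],
  ],
  rotation=[
    [0, 0, -2.5],
    [0, 0, -3.5],
    [0, 0, -3.5],
    [0, 0, -3],
    [0, 0, -2],
  ],
)

```text
time: 6.85
tool_pos: [0.5211, 0.2051, 0.1571]
tool_rot: [179.9, -0.1, 67.8]
force: [2.6, -3.0, 5.0]
finger_gap: 0.0321
```

```bash
python3 shot.py 6; python3 zoom.py 6
```

```text
6.95 [0.52109114 0.20512672 0.15712531] [ 1.79877882e+02 -8.97763396e-02  6.78166521e+01] [ 3.81009802e+01  1.94387383e+01 -1.50179319e+01  7.47797650e-02
 -5.54048487e+01  1.19673193e+02] [ 3.26761677 -2.72822865  4.83533496] [-0.77787691 -0.77540084  0.02957376] 0.032153388731540625
```

View pics/z6.png

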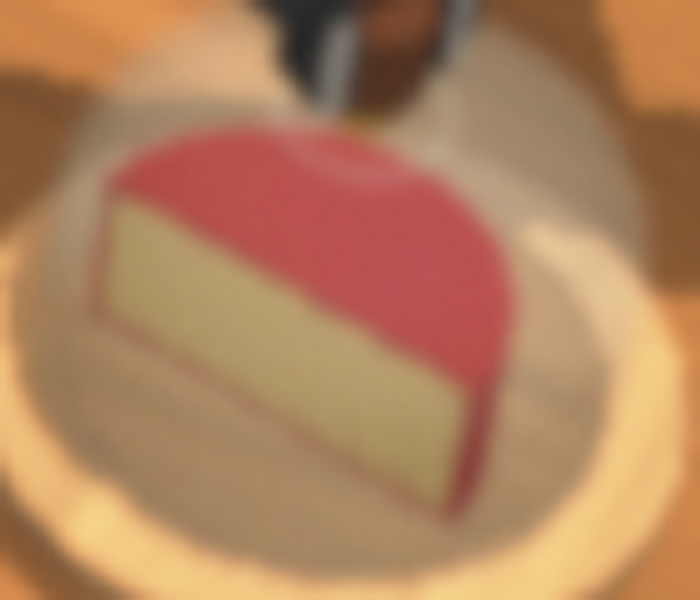

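View pics/both6.png

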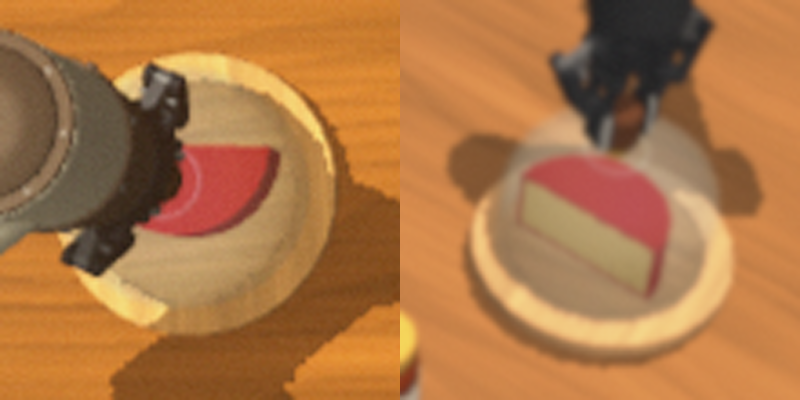

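The face is now nearly square to the customers. I'll measure the angle precisely with line fits on the yellow face's edges.

```bash
cat > fit.py <<'E'
import sys
from h import *
k=sys.argv[1]; s=load("scene"+k); f=s["frame"][210:270,315:385].astype(float)
f=cv2.resize(f,None,fx=10,fy=10,interpolation=cv2.INTER_CUBIC)
ratio=f[...,1]/f[...,0]; 
T=[];Bt=[]
for x in range(140,440,5):
    col=ratio[:,x]; y0=int(192+(x-112)*.54)
    # top: ratio rises from red(.45) to yellow (.9)
    seg=np.arange(y0-40,y0+50); g=np.gradient(cv2.GaussianBlur(col.reshape(-1,1),(1,15),3).ravel())[seg]; T.append((x,seg[np.argmax(g)]))
    seg=np.arange(y0+70,y0+150); cc=col[seg]; Bt.append((x,seg[np.argmin(cc)]))
for n,L,z in(("top",T,.097),("bottom rind line",Bt,.040)):
    p=np.array([ray(s,315+(x+.5)/10-.5,210+(y+.5)/10-.5,z)[:2] for x,y in L],np.float32)
    vx,vy,x0,y0=cv2.fitLine(p,cv2.DIST_HUBER,0,.0005,.0001).ravel()
    if vy<0: vx,vy=-vx,-vy
    res=np.abs((p-[x0,y0])@np.array([vy,-vx])); print(n,"normal deg",np.degrees(np.arctan2(-vx,vy)),"at",x0,y0,"med res",np.median(res),L[0],L[-1])
t=load("top"+k);g=t["frame"].astype(int)
a=[]
for x in range(198,222):
    col=g[215:250,x]; m=(col[:,0]>140)&(col[:,1]<.5*col[:,0])
    if m.any():
        # subpixel edge
        rr=col[:,1]/col[:,0]; i=np.argmax(m); 
        i=i-1+(rr[i-1]-.55)/(rr[i-1]-rr[i]+1e-9) if i>0 else i
        a.append(ray(t,x,215+i,.097)[:2])
a=np.array(a,np.float32);vx,vy,x0,y0=cv2.fitLine(a,cv2.DIST_HUBER,0,.0005,.0001).ravel()
if vy<0: vx,vy=-vx,-vy
print("topcam",len(a),np.degrees(np.arctan2(-vx,vy)),x0,y0, a[0],a[-1])
E
python3 fit.py 6; python3 -c "
from cut import go
go('6',(110,190),(474,385),(95,318),(455,520))"
```

```text
top normal deg -0.4891005 at 0.55114377 0.20317362 med res 0.0005147462 (140, np.int64(204)) (435, np.int64(366))
bottom rind line normal deg -0.8071824 at 0.5508299 0.21401753 med res 0.00026977272 (140, np.int64(338)) (435, np.int64(511))
topcam 21 -0.82168967 0.5505749 0.17143331 [0.5506889  0.19500184] [0.5507354 0.1426312]
0.097 [0.553  0.1422 0.097 ] [0.5494 0.2651 0.097 ] len 0.123 mid [0.5512 0.2037 0.097 ] normal 1.68
0.039 [0.5509 0.1403 0.039 ] [0.5482 0.2666 0.039 ] len 0.1263 mid [0.5495 0.2035 0.039 ] normal 1.26
```

All the fits agree to within 1° (-0.5, -0.8 and -0.8). I'll trim by 0.6°, firm up the grip, and lift straight up, slowly at first.

>>> move_arm(
  fingers=[0.03, 0.03, 0.03, 0.03, 0.03],
  dp=[
    [0, 0, 0],
    [0, 0, 0],
    [0, 0, 0],
    [0, 0, -0.002],
    [0, 0, -0.003],
  ],
  rotation=[
    [0, 0, -0.6],
    [0, 0, 0],
    [0, 0, 0],
    [0, 0, 0],
    [0, 0, 0],
  ],
  grip_force=70,
)

```text
time: 7.58
tool_pos: [0.5178, 0.2045, 0.1591]
tool_rot: [-179.7, 0.2, 68.3]
force: [0.3, 0.5, -4.3]
finger_gap: 0.0317
```

>>> move_arm(
  fingers=[0.03, 0.03, 0.03, 0.03, 0.03],
  dp=[
    [0, 0, -0.003],
    [0, 0, -0.004],
    [0, 0, -0.004],
    [0, 0, -0.003],
    [0, 0, 0],
  ],
  rotation=[
    [0, 0, 0],
    [0, 0, 0],
    [0, 0, 0],
    [0, 0, 0],
    [0, 0, 0],
  ],
)

```text
time: 8.2
tool_pos: [0.5201, 0.205, 0.1757]
tool_rot: [180.0, -0.0, 68.4]
force: [-0.5, 0.6, -4.7]
finger_gap: 0.0319
```

```bash
python3 shot.py 7; python3 fit.py 7
```

```text
8.3 [0.51991979 0.20482397 0.1752981 ] [-1.79990717e+02 -1.57195043e-03  6.83462556e+01] [ 3.81137173e+01  1.83604252e+01 -1.36716909e+01 -1.03936176e-02
 -5.79712000e+01  1.20238051e+02] [ 1.04547874  0.33258254 -4.15272398] [ 0.02791747 -0.01017597 -0.03587009] 0.031414776194445174
top normal deg -0.24671076 at 0.55118364 0.20320337 med res 0.0006224297 (140, np.int64(203)) (435, np.int64(366))
bottom rind line normal deg 0.58285165 at 0.5505859 0.20749898 med res 0.00030192023 (140, np.int64(341)) (435, np.int64(511))
topcam 21 0.4607074 0.55078936 0.16908143 [0.55064106 0.19500038] [0.5509582 0.1426363]
```

View pics/both7.png

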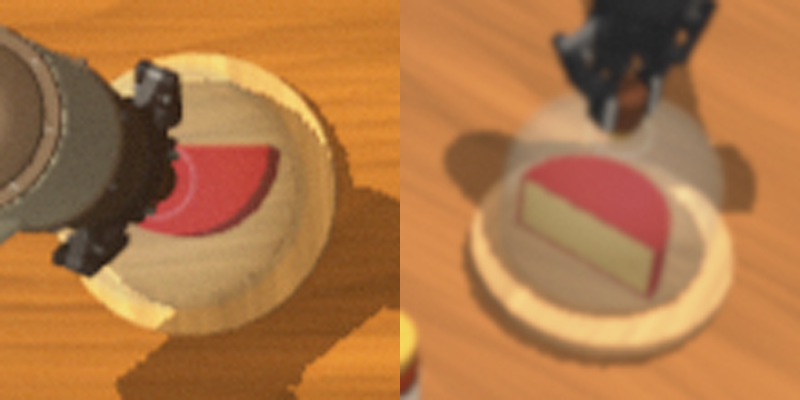

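The cover is off the plate (about 4.5 N, or roughly 0.47 kg). The cheese stayed put, facing 0 ± 0.6°. I'll raise another 0.14 m.

>>> move_arm(
  fingers=[0.03, 0.03, 0.03, 0.03, 0.03],
  dp=[
    [0, 0, -0.006],
    [0, 0, -0.01],
    [0, 0, -0.014],
    [0, 0, -0.016],
    [0, 0, -0.016],
  ],
  rotation=[
    [0, 0, 0],
    [0, 0, 0],
    [0, 0, 0],
    [0, 0, 0],
    [0, 0, 0],
  ],
)

```text
time: 8.93
tool_pos: [0.5202, 0.205, 0.2389]
tool_rot: [180.0, -0.1, 68.4]
force: [-0.7, 0.3, -4.3]
finger_gap: 0.0316
```

>>> move_arm(
  fingers=[0.03, 0.03, 0.03, 0.03, 0.03],
  dp=[
    [0, 0, -0.016],
    [0, 0, -0.016],
    [0, 0, -0.016],
    [0, 0, -0.014],
    [0, 0, -0.01],
  ],
  rotation=[
    [0, 0, 0],
    [0, 0, 0],
    [0, 0, 0],
    [0, 0, 0],
    [0, 0, 0],
  ],
)

```text
time: 9.55
tool_pos: [0.5201, 0.205, 0.3103]
tool_rot: [180.0, -0.0, 68.4]
force: [0.5, -0.5, -4.9]
finger_gap: 0.0316
```

>>> move_arm(
  fingers=[0.03, 0.03, 0.03, 0.03, 0.03],
  dp=[
    [0, 0, -0.004],
    [0, 0, -0.002],
    [0, 0, 0],
    [0, 0, 0],
    [0, 0, 0],
  ],
  rotation=[
    [0, 0, 0],
    [0, 0, 0],
    [0, 0, 0],
    [0, 0, 0],
    [0, 0, 0],
  ],
)

```text
time: 10.18
tool_pos: [0.5199, 0.2048, 0.315]
tool_rot: [-180.0, 0.0, 68.4]
force: [-0.1, 0.1, -3.8]
finger_gap: 0.0318
```

```bash
python3 shot.py 8; python3 fit.py 8
python3 - <<'E'
import cv2,numpy as np
from h import *
a=load("scene8")["frame"][:,:,::-1];b=load("top8")["frame"][:,:,::-1]
cv2.imwrite("pics/f8.png",np.hstack([cv2.resize(a[120:290,270:420],(400,453)),cv2.resize(b[150:300,140:290],(400,453))]))
t0=load("top0")["frame"].astype(int);d=np.abs(t0-load("top8")["frame"]).max(-1)>60
cv2.imwrite("pics/d8.png",d.astype(np.uint8)*255)
E
```

```text
10.275 [0.51997368 0.20486878 0.31511242] [-1.79987882e+02  2.02664430e-02  6.83551239e+01] [ 3.81186816e+01  1.28407225e+01 -6.72185375e-01 -2.71762710e-04
 -7.65107039e+01  1.20236504e+02] [ 0.07879554  0.50297273 -4.89830193] [-0.02431333 -0.00843208 -0.01753145] 0.03175555878881704
top normal deg -0.18455602 at 0.550377 0.20265752 med res 0.0005723956 (140, np.int64(196)) (435, np.int64(365))
bottom rind line normal deg 0.62549937 at 0.5500641 0.20930205 med res 0.00025554548 (140, np.int64(339)) (435, np.int64(510))
topcam 21 1.1979307 0.55115306 0.16699573 [0.55067563 0.19500144] [0.55165297 0.14265223]
```

View pics/f8.png

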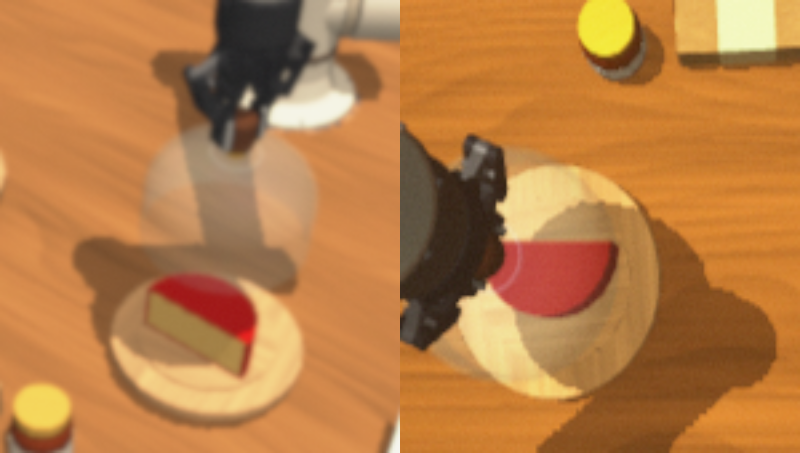

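View pics/d8.png

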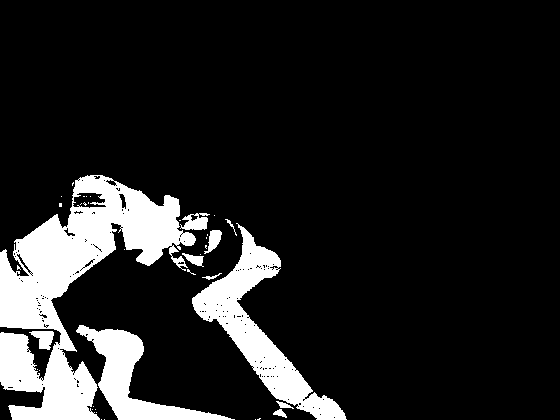

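The cover hangs level, with its rim about 97 mm above the cheese top. The cheese is aligned, and the picture difference shows only the arm, its shadow and the red turntable changed.

```bash
python3 -c "
from cell import ticket
print(ticket.hand_in())"
```

```text
the job is handed in; nothing more can be done
None
```

I gripped the red cheese's cover by its knob and turned it anticlockwise by about 95°, which carried the plate and cheese round with it. Then I lifted the cover straight up 158 mm. I handed the job in at about 10.3 s with the robot holding it over its turntable.

**Last checks:**
- **Cut face:** the line fits put it at -0.2°, +0.6° and +1.2° from straight across the counter. They disagree by about 1.4°, which is roughly what I could measure to. The +1.2° comes from the top camera, partly through the lifted glass.
- **Cover:** level to about 0.02° by the tool's orientation, still, and held with a steady grip. The rim is at about 0.194 m, roughly 97 mm above the top of the cheese.
- **Cheese after lifting:** it did not move, and I saw no sign of the glass touching it.
- **Everything else:** the before-and-after top view shows changes only at the arm, its shadow and the red turntable. The arm hides part of that view.
- **Finger gap:** it read 32 mm on the 34 mm knob. The knob's position in the image matched the centre of the grip and the gap stayed steady, so I went on.

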